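# Put the fallen ink jar away and bolt the ink chest

## Task

One ink jar is lying on its side on the bench: first stand it upright on the bench and let go of it, then take it again and set it down upright, not dropped, on the chest's floor in the free space beside the jar already stored there. Then shut the chest's lid and slide its bolt fully home through the keeper. Both jars must end standing, and the tub, the tape roll and the squeegee must stay where they are.

Things in the scene. Friction and masses are not known exactly. Their poses are not given: they have to be found in the camera images.
- ink_jar: The fallen jar: cylinder 62 mm in diameter, 92 mm long over its black screw lid (last 18 mm, same diameter), dark with a white label, rigid, 0.2 to 0.45 kg. Origin at its middle, on its axis. Its x axis runs from base to lid: level at the start, straight up when it stands on its base (origin then 46 mm above what it stands on). It starts lying on the bench, lid end roughly to the robot's left.
- chest: Plywood ink chest, fixed on the bench, open at the start. Outside 366 mm long (its x), 186 wide (y), 125 high; walls 18 mm, so 330 by 150 mm inside; floor 12 mm thick, no dividers; 8 mm wide battens along both long walls just under the lid. Origin at the centre of its underside, z up. The lid is hinged along the top of its -y wall; the keeper stands on the middle of its +y wall's top, 22 mm high.
- stored_jar: Jar of the same shape and size as the fallen one, standing in the chest. Origin at the centre of its underside, z up along its axis. To be left standing; it may be nudged.
- lid (a joint): Angle of the chest's lid in rad: 0 shut (on its stop, flush with the walls' tops), pi/2 upright, 1.95 at most; starts leaning back at 1.6 to 1.85. When it opens, its edge goes up and then back over -y. Stiff friction hinge (0.5 N m): it stays at any angle and takes up to about 8 N at its edge to move.
- lid_hinge (a point): Middle of the lid's hinge axis, at chest (0, -75, 125) mm. The axis is parallel to the chest's x and lies in the plane of the lid's upper (outer) face. The lid measures 326 mm along the axis, 12 mm thick, and reaches 148 mm from the axis.
- lid_edge (a point): Middle of the lid's free edge, on the upper face. When shut it lies at chest (0, +73, 125) mm.
- bolt (a joint): Slide of the steel tower bolt in m: 0 drawn back, 0.036 fully home on its stop; starts at 0 to 0.008. It slides from the lid's hinge towards its free edge (chest +y when shut) and takes about 3 N. Rod 12 mm thick, 112 mm long, in three straps along the lid's middle; its axis is 10 mm and the straps' tops 19.5 mm above the lid's face. Home, its tip has passed right through the keeper.
- bolt_knob (a point): On the axis of the bolt's upright round knob, 17 mm in diameter, where it may be pinched: 44 mm above the lid's face and 7 mm below the knob's top (the knob begins 28 mm above the face; below it is a 9 mm stem). With the lid shut and the bolt drawn back it lies at chest (0, -19, 169) mm.
- bolt_tip (a point): Centre of the front end of the bolt's rod: 10 mm short of the lid's edge when drawn back.
- ink_tub: Bystander: larger ink tub standing on the bench, 86 mm in diameter, 112 mm high. Origin at the centre of its underside.
- tape_roll: Bystander: roll of masking tape lying flat on the bench, 100 mm outside, 25 mm high. Origin at the centre of its underside.
- squeegee: Bystander: wooden squeegee with an amber blade lying flat on the bench, 180 mm long (its y), 145 mm from the back of its handle (x = -43 mm) to the edge of its blade (x = +103 mm), 28 mm high. Origin at the centre of the underside of its handle.
There are look-alikes about, which are no part of the job. Leave any blue, brown or yellow look-alike of the stored_jar alone.

How it is judged (in metres and radians):
On the way, in this order (a step that is already met when the one before it is completed fails the run):
1. the fallen jar stands upright on the bench, let go (angle between ink_jar's own x axis and vertical below 0.08 rad and height (world z) of ink_jar below 0.05 m and contact force between the fingers and ink_jar below 0.1 N and linear speed of ink_jar below 0.02 m/s), for 0.2 s.
2. it stands upright on the chest's floor, let go (angle between ink_jar's own x axis and vertical below 0.08 rad and z of ink_jar in the frame of chest below 0.063 m and x of ink_jar in the frame of chest between -0.165 and 0.165 m and y of ink_jar in the frame of chest between -0.075 and 0.075 m and contact force between the fingers and ink_jar below 0.1 N and linear speed of ink_jar below 0.02 m/s), for 0.2 s.
3. the lid is shut with the bolt still short of the keeper (value of joint lid below 0.03 rad and value of joint bolt below 0.015 m), for 0.1 s.
4. the bolt is home in its keeper (value of joint bolt above 0.031 m and value of joint lid below 0.03 rad), for 0.2 s.
At the end, for the whole second after the job is handed in: The lid is shut (within 0.03 rad) and the bolt is home through its keeper (slide over 31 of 36 mm); both jars stand upright (within 0.08 rad) and at rest on the chest's floor (all of step 4 and angle between ink_jar's own x axis and vertical below 0.08 rad and z of ink_jar in the frame of chest between 0.053 and 0.063 m and x of ink_jar in the frame of chest between -0.165 and 0.165 m and y of ink_jar in the frame of chest between -0.075 and 0.075 m and angle between stored_jar's own z axis and vertical below 0.08 rad and z of stored_jar in the frame of chest below 0.017 m and linear speed of each of ink_jar, stored_jar below 0.02 m/s); the robot touches nothing.
It fails at once if the jar is dropped, knocked over or thrown (it moves faster than 0.5 m/s out of the fingers) (linear speed of ink_jar above 0.5 m/s and contact force between the fingers and ink_jar below 0.1 N).
It fails at once if the stored jar is knocked over (leans more than 0.5 rad) (angle between stored_jar's own z axis and vertical above 0.5 rad).
It fails at once if the tub, the tape roll or the squeegee is shifted more than 20 mm (distance of any of ink_tub, tape_roll, squeegee from where it was at the start of the episode above 0.02 m).
It also fails if it takes over 69 s, if anything falls off the work surface, if the arm or the gripper's body presses on something with over 40 N, if the wrist force passes 120 N, or if a joint passes its speed limit or range.

## Robot

A 6-joint arm with a two-finger parallel gripper is mounted at the origin on the work surface. World frame = base frame: x ahead of the robot, y to its left, z up, the work surface at z = 0. Lengths are in mm, angles in rad, forces in N, time in s.
With the tool pointing down it reaches from about 350 to 775 mm from the base axis. Payload 7.3 kg.
Tool frame: the origin (TCP) lies midway between the tips of the shut fingers; the grasp point (between the pads) lies 19 mm behind it; x points along the fingers, y is the direction in which the jaws open and shut, and the axes are right-handed (so a half turn about x gives the same grasp; the last joint's range is limited). The gripper opens to 92 mm and grips with 3 to 60 N. Pads are 19 mm wide; open, the fingers measure 130 mm over their backs; the gripper's body (75 mm by 190 mm) begins 47 mm behind the grasp point.
Start: joints at [-1.299, 0.342, 1.524, -0, 1.275, -0.146], TCP at [213.043, -479.852, 226.741] pointing down, gripper open.
Joint ranges: [-2.53, 2.53], [-0.77, 2.02], [0.04, 2.7], [-1, 4.14], [0.28, 2.66], [-3.11, 3.11]. Speed limits (rad/s): [2.57, 2.57, 3.14, 3.14, 3.14, 3.14].

## Interface

Orientations are given as [roll, pitch, yaw] about the fixed x, y, z axes, in that order (R = Rz(yaw) Ry(pitch) Rx(roll)).
In Python, from plant import bot gives the robot as it stands. The module is installed in compiled form; this text tells all that it offers.
- The arm moves only by the shell command python3 -m handwheel 'ROWS' [OPENING]. ROWS is JSON, a list that holds one entry, the list of rows, each a list of 4 numbers: the shift along the tool's x, y, z in cm, then the turn about the tool's x in rad. A call has 1 to 8 rows; each row shifts and turns the commanded pose from where the row before left it, along the tool's axes as they then stand; what a row does not reach is not made up. A row lasts 1/12 s, in which the tool goes at most 41.7 mm and 7.16 degrees, less where a joint would pass 70% of its speed; a pose out of reach is approached as far as the arm can. A call is refused whole if a number of a shift passes 4.17 or a number of a turn 0.125, either way. A call with a gripper value outside its range is refused whole. OPENING is the opening, from 0 (shut) to 1 (fully open), set as the call begins (- or left out, the last holds). The fingers move at their own pace and stop on an object; the grip force is fixed at half the most. Time passes only in rows, so rows that do not move let the fingers close. It gives the time, the measured TCP pose, the force and the opening at its end, in the units of the state.
- bot.get_obs(): the state, without advancing time (a new reading comes with each control period).
- bot.capture(name): name is "scene" or "top"; returns (picture, depth): 420x560x3 uint8, red, green, blue; 420x560 float32, mm along the optical axis (not along the pixel's ray), 0 where there is no reading.
- bot.camera_model(name): a dict with "fx", "fy", "cx", "cy" (pixels), "position" and "rotation" of the camera in the world. Camera axes: x right, y down, z forward; pixel columns grow to the right and rows downward; lengths in mm; the calibration is good to about 2 mm. A picture is of the moment at which its call begins. camera_model takes no time and is no camera call.
- bot.close_job(): hands the job in, once; it reports no verdict.
Trained networks look in the newest picture that a camera, given by its name, has taken for a name from the list of things; names that differ only in an ending like _2 or _b are one class to them, and where a whole thing is asked for, a point or a joint stands for the part that bears it (a point fixed in the world has none). Each returns a list of dicts, best first, with "conf" (0 to 1); they miss things now and then, are a little off and sometimes report something else, mostly with a low value. They report only what shows in the picture. A call takes as long as a camera call. They do not tell look-alikes from the thing itself.
- bot.find_in(camera, label): "bbox" ([left, top, width, height] in pixels, round what is visible of it).
- bot.spot_point(camera, label): "point" ([column, row] in pixels: a listed point, or the origin of a listed thing).
The state is a dict: "time": time; "joint_positions": joint angles; "dq": joint speeds; "tau": joint torques, N m; "tool_pos": TCP position; "tcp_rot": TCP orientation; "contact_force": force on the tool from outside, world axes, zero at the start; "moment": the same for the moment, N m; "grip_width": finger opening in mm.
Only numpy, scipy, OpenCV 4.12 (cv2) and the standard library are available. Lean on these libraries where they do the work, as an engineer would, in place of code of your own. Each camera call takes 0.05 s, during which the arm holds its last target.

## Working session

There is one attempt and no reset: what is moved stays moved. The work goes in short steps, Python scripts to look and compute and a shell command to move; the robot and the scene stay as the last step left them, time stands still between calls to the robot, and variables do not carry over. Pictures are saved under pics/ and viewed, and the job is handed in when it is done.

```bash
mkdir -p pics; ls
cat > h.py <<'E'
import numpy as np,cv2
from plant import bot
from scipy.spatial.transform import Rotation as R
def cam(n):
    m=bot.camera_model(n); return m
def shot(n,f):
    p,d=bot.capture(n); cv2.imwrite('pics/'+f+'.png',p[:,:,::-1]); np.save('pics/'+f+'.npy',d); return p,d
def world(m,u,v,z):
    c=np.stack([(np.asarray(u)-m['cx'])/m['fx']*z,(np.asarray(v)-m['cy'])/m['fy']*z,np.asarray(z)*1.0],-1)
    return c@np.array(m['rotation']).T+np.array(m['position'])
def proj(m,P):
    c=(np.asarray(P)-np.array(m['position']))@np.array(m['rotation'])
    return np.stack([c[...,0]/c[...,2]*m['fx']+m['cx'],c[...,1]/c[...,2]*m['fy']+m['cy']],-1)
def cloud(n,d):
    m=cam(n); v,u=np.mgrid[0:420,0:560]; return world(m,u,v,d)
E
python3 - <<'E'
from h import *
np.set_printoptions(precision=3,suppress=True)
for n in('scene','top'):
    p,d=shot(n,n+'0'); print(n,cam(n))
    for l in('ink_jar','stored_jar','chest','lid_hinge','lid_edge','bolt_knob','bolt_tip','ink_tub','tape_roll','squeegee'):
        r=bot.spot_point(n,l)[:3]; m=cam(n)
        for k in r:
            u,v=k['point']; iu,iv=int(round(u)),int(round(v))
            z=d[min(max(iv,0),419),min(max(iu,0),559)]
            print(l,round(k['conf'],2),np.round([u,v]),world(m,u,v,z))
print(bot.get_obs())
E
```

```text
pics
scene {'fx': 532.1368458178071, 'fy': 532.1368458178071, 'cx': 274.2939075335617, 'cy': 204.3056472565819, 'position': array([1418.39 , -285.921,  758.734]), 'rotation': array([-2.135,  0.017,  1.171])}
ink_jar 0.69 [315. 238.] [2616.705  912.393 1957.048]
stored_jar 0.74 [246. 278.] [2855.25  1150.938 2195.593]
stored_jar 0.72 [229. 239.] [3118.118 1413.807 2458.462]
stored_jar 0.65 [165. 278.] [3224.595 1520.284 2564.939]
chest 0.91 [153. 300.] [3235.806 1531.494 2576.15 ]
lid_hinge 0.63 [104. 254.] [3255.336 1551.025 2595.68 ]
lid_edge 0.56 [ 76. 193.] [3297.518 1593.207 2637.862]
ink_tub 0.6 [304. 325.] [2447.148  742.836 1787.491]
tape_roll 0.66 [418. 293.] [2082.318  378.007 1422.662]
squeegee 0.71 [418. 210.] [2207.356  503.045 1547.7  ]
top {'fx': 394.8627922006525, 'fy': 394.8627922006525, 'cx': 281.3989368506493, 'cy': 212.09507948199902, 'position': array([ 371.546,   94.958, 1075.098]), 'rotation': array([-2.984, -0.001, -1.562])}
ink_jar 0.65 [251. 208.] [-1000.678 -1277.267  -297.127]
stored_jar 0.8 [314. 264.] [-1396.154 -1672.743  -692.603]
stored_jar 0.66 [316. 
[... 241 characters left out ...]
898.37  -2174.959 -1194.819]
lid_edge 0.65 [474. 202.] [-2098.711 -2375.3   -1395.16 ]
ink_tub 0.8 [299. 139.] [-1332.629 -1609.217  -629.077]
tape_roll 0.55 [209. 135.] [ -770.811 -1047.399   -67.259]
squeegee 0.65 [134. 228.] [-102.51  -379.099  601.041]
{'time': 1.1, 'joint_positions': array([-1.299,  0.342,  1.524,  0.   ,  1.275, -0.146]), 'dq': array([ 0.   ,  0.   ,  0.001,  0.001,  0.001, -0.   ]), 'tau': array([  0.   , -43.114, -24.448,   0.072,   0.048,   0.   ]), 'tool_pos': array([ 213.045, -479.868,  226.742]), 'tcp_rot': array([ 1.463,  1.571, -1.261]), 'contact_force': array([ 0.311, -0.266,  0.082]), 'moment': array([ 0.004,  0.066, -0.004]), 'grip_width': 91.55615164036345}
```

```bash
sed -i "s/m=bot.camera_model(n); return m/m=dict(bot.camera_model(n)); m['rotation']=R.from_euler('xyz',m['rotation']).as_matrix(); return m/" h.py
python3 - <<'E'
from h import *
np.set_printoptions(precision=1,suppress=True)
S={'scene':dict(ink=(315,238),st1=(246,278),st2=(229,239),st3=(165,278),chest=(153,300),hinge=(104,254),edge=(76,193),tub=(304,325),tape=(418,293),sq=(418,210)),
'top':dict(ink=(251,208),st1=(314,264),st2=(316,204),st3=(379,229),chest=(389,210),hinge=(433,208),edge=(474,202),tub=(299,139),tape=(209,135),sq=(134,228))}
for n in S:
    d=np.load(f'pics/{n}0.npy');m=cam(n)
    for k,(u,v) in S[n].items(): print(n,k,world(m,u,v,d[v,u]),d[v,u])
E
```

```text
scene ink [560. 163.  57.] 1190.2932
scene st1 [597.6 -16.7  32.1] 1116.5479
scene st2 [435.1   0.2  20.1] 1255.4961
scene st3 [ 527.4 -172.7   31.7] 1121.672
scene chest [ 561.7 -208.3   11.8] 1094.0856
scene hinge [ 566.2 -280.6  156.8] 989.8236
scene edge [ 523.  -302.8  271.2] 955.322
scene tub [786.1  27.4  50.8] 973.378
scene tape [754.7 307.6   0.6] 1114.6055
scene sq [524.5 469.1  28.6] 1331.4537
top ink [542.4 174.7  61.1] 1028.2812
top st1 [398.4  13.5  88.9] 978.25604
top st2 [548.7   8.2  93.4] 997.28485
top st3 [ 485.4 -146.6  103.2] 977.65454
top chest [ 548.7 -198.4   11.1] 1078.5103
top hinge [ 533.1 -268.9  139.6] 949.0968
top edge [ 523.9 -303.8  270.2] 818.6098
top tub [712.8  52.3 112.5] 1004.171
top tape [763.4 304.   -3.5] 1126.7545
top sq [490.9 487.4  29.9] 1051.1089
```

View pics/scene0.png

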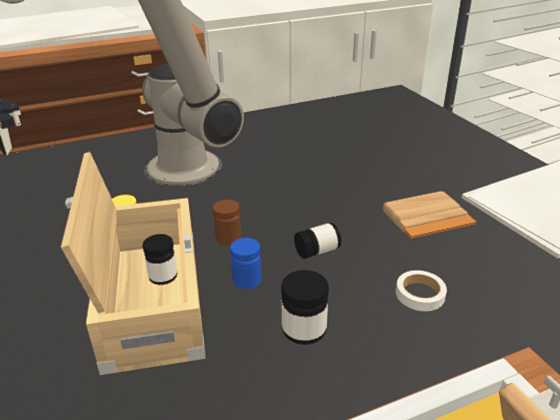

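View pics/top0.png

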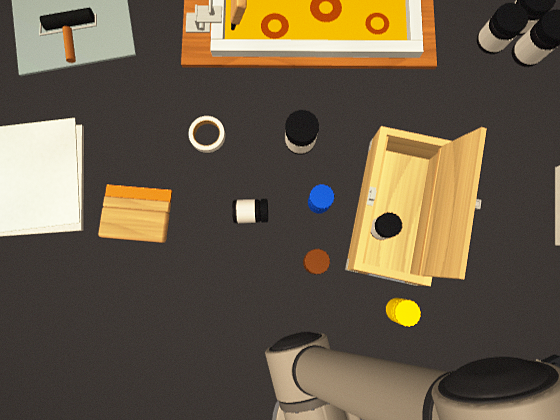

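Run:
```python
import cv2,numpy as np
a=cv2.imread('pics/top0.png')[180:240,215:285];b=cv2.imread('pics/scene0.png')[210:270,285:355]
c=cv2.imread('pics/scene0.png')[225:290,130:200];
f=lambda x:cv2.resize(x,(390,390),interpolation=cv2.INTER_CUBIC)
cv2.imwrite('pics/z0.png',np.hstack([f(a),f(b)]))
```

```text
(no output)
```

View pics/z0.png

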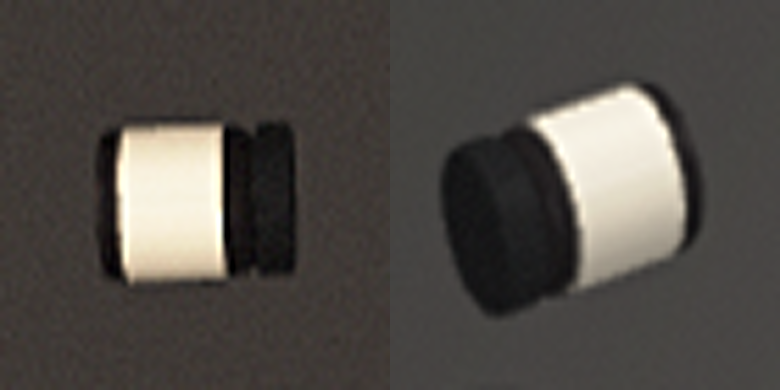

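Run:
```python
from h import *
np.set_printoptions(precision=1,suppress=True)
t=np.load('pics/top0.npy'); P=cloud('top',t)
img=cv2.imread('pics/top0.png')
# jar lying: region
r=P[180:240,215:290].reshape(-1,3); q=r[(r[:,2]>20)&(r[:,2]<80)]
print('jar n',len(q),'z',np.percentile(q[:,2],[50,95,100]))
c,(w,h),a=cv2.minAreaRect(q[:,:2].astype(np.float32));print('jar rect',c,w,h,a)
top=q[q[:,2]>50];u,s,vt=np.linalg.svd(top[:,:2]-top[:,:2].mean(0));print('axis',vt[0],np.degrees(np.arctan2(vt[0,1],vt[0,0])),top.mean(0))
s0=np.load('pics/scene0.npy'); Q=cloud('scene',s0)[205:270,285:350].reshape(-1,3);Q=Q[(Q[:,2]>20)&(Q[:,2]<80)]
c,(w,h),a=cv2.minAreaRect(Q[:,:2].astype(np.float32));print('jar rect scene',c,w,h,a, Q[:,2].max())
# chest rim: z 118..130
for nm,PP in(('top',P),('scene',cloud('scene',s0))):
    A=PP.reshape(-1,3);m=(A[:,2]>119)&(A[:,2]<130)&(A[:,0]>330)&(A[:,0]<780)&(A[:,1]<-80)&(A[:,1]>-340)
    B=A[m];c,(w,h),a=cv2.minAreaRect(B[:,:2].astype(np.float32));print(nm,'rim',c,w,h,a,len(B))
    # stored jar lid top
    m=(A[:,2]>96)&(A[:,2]<112)&(A[:,0]>400)&(A[:,0]<600)&(A[:,1]<-110)&(A[:,1]>-240)
    B=A[m];print('jar top',len(B),B.mean(0) if len(B) else 0,cv2.minAreaRect(B[:,:2].astype(np.float32)) if len(B)>5 else 0)
```

```text
jar n 817 z [56.2 62.3 64.7]
jar rect (538.71923828125, 179.01824951171875) 61.657371520996094 91.92716217041016 2.1854195594787598
axis [-0.  1.] 92.37349646774751 [538.3 179.1  57.5]
jar rect scene (544.7708129882812, 179.66165161132812) 96.99427795410156 63.26763916015625 87.53656768798828 65.76333950295304
top rim (546.77294921875, -205.8779754638672) 186.58816528320312 367.12310791015625 78.06509399414062 2121
jar top 636 [ 501.7 -162.4  104. ] ((511.50311279296875, -157.58563232421875), (176.135986328125, 93.89494323730469), 0.3556964099407196)
scene rim (545.6480102539062, -205.16458129882812) 186.19180297851562 374.8349914550781 77.82482147216797 2580
jar top 566 [ 504.5 -168.8  104.8] ((499.99664306640625, -157.32191467285156), (199.42970275878906, 92.69413757324219), 0.26326990127563477)
```

```bash
cat >> h.py <<'E'
CC=np.array([546.2,-205.5]);CY=np.radians(-12.0)
def c2w(p):
    c,s=np.cos(CY),np.sin(CY);p=np.asarray(p,float);o=p.copy();o[...,0]=CC[0]+c*p[...,0]-s*p[...,1];o[...,1]=CC[1]+s*p[...,0]+c*p[...,1];return o
def w2c(p):
    c,s=np.cos(CY),np.sin(CY);p=np.asarray(p,float);o=p.copy();x=p[...,0]-CC[0];y=p[...,1]-CC[1];o[...,0]=c*x+s*y;o[...,1]=-s*x+c*y;return o
E
python3 - <<'E'
from h import *
np.set_printoptions(precision=1,suppress=True)
for n in('top','scene'):
    d=np.load(f'pics/{n}0.npy');C=w2c(cloud(n,d));im=cv2.imread(f'pics/{n}0.png')
    dark=im.max(2)<60
    m=(C[...,2]>98)&(C[...,2]<112)&(abs(C[...,0])<150)&(abs(C[...,1])<70)&dark
    B=C[m];print(n,'stored top',len(B),B.mean(0),cv2.minEnclosingCircle(B[:,:2].astype(np.float32)))
    # lid: fit angle: points with z>140, |x|<160
    m=(C[...,2]>140)&(C[...,2]<275)&(abs(C[...,0])<150)&(C[...,1]<-40)&(C[...,1]>-150)
    B=C[m];
    k=np.polyfit(B[:,2]-125,B[:,1],1);print('lid inner face y=',k,'angle',np.pi/2+np.arctan(-k[0]),len(B),B[:,2].max())
    a=im.copy()
    for x in(-183,183):
        for y in(-93,93):
            p=proj(cam(n),c2w([x,y,125.]));cv2.circle(a,tuple(int(round(v)) for v in p),2,(0,0,255),-1)
    print('floor z',np.median(C[(abs(C[...,0])<140)&(abs(C[...,1]-0)<60)&(C[...,2]<40)][:,2]))
    cv2.imwrite(f'pics/{n}_chk.png',a)
o=bot.get_obs(); M=R.from_euler('xyz',o['tcp_rot']).as_matrix();print(np.round(M,3))
E
python3 - <<'E'
import cv2,numpy as np
a=cv2.imread('pics/top_chk.png')[100:300,320:520];b=cv2.imread('pics/scene_chk.png')[150:380,50:280]
cv2.imwrite('pics/z1.png',np.hstack([cv2.resize(a,(400,400)),cv2.resize(b,(400,400))]))
E
```

```text
top stored top 468 [-55.2  22.8 102.8] ((-55.20309066772461, 22.3550968170166), 30.94417381286621)
lid inner face y= [ -0.2 -61.5] angle 1.7949054171470618 5385 274.7083471221007
floor z 11.058680496256102
scene stored top 472 [-49.5  22.2 104.5] ((-54.02880096435547, 20.87578773498535), 32.56641387939453)
lid inner face y= [ -0.2 -60.3] angle 1.7974419882734618 4105 274.9654359389222
floor z 13.35988152067074
[[ 0.   0.4 -0.9]
 [-0.  -0.9 -0.4]
 [-1.   0.   0. ]]
```

View pics/z1.png

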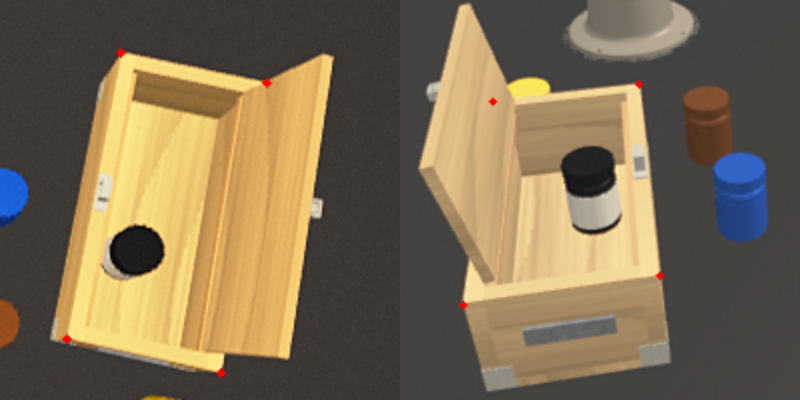

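```bash
cat >> h.py <<'E'
def tool():
    o=bot.get_obs();M=R.from_euler('xyz',o['tcp_rot']).as_matrix()
    return o,np.array(o['tool_pos']),M,np.degrees(np.arctan2(M[1,1],M[0,1]))
def go(xyz,yaw=None):
    o,p,M,a=tool()
    d=M.T@(np.array(xyz)-p)/10
    print('t',round(o['time'],2),'pos',np.round(p,1),'yawY',round(a,1),'need tool cm',np.round(d,2),'turn',None if yaw is None else [round(np.radians(((a-b+180)%360)-180),3) for b in(yaw,yaw+180)],'w',round(o['grip_width'],1),'F',np.round(o['contact_force'],1))
E
python3 -c "
from h import *
go([542.5,132.5,300],2.3)"
python3 -m handwheel '[[[-2,0,0,-0.12],[-2,0,0,-0.12],[-2,0,0,-0.12],[-2,0,0,-0.12],[-2,0,0,-0.12],[-2,0,0,-0.12],[-2,0,0,-0.12],[-2,0,0,-0.12]]]' 1
python3 -c "
from h import *
go([542.5,132.5,300],2.3)"
```

```text
t 1.1 pos [ 213.  -479.9  226.7] yawY -66.1 need tool cm [ -7.33 -42.6  -54.96] turn [np.float64(-1.193), np.float64(1.948)] w 91.6 F [ 0.3 -0.3  0.1]
time: 1.77
tool_pos: [213.0, -479.7, 387.8]
tcp_rot: [0.455, 1.571, -1.303]
contact_force: [0.8, -0.9, 0.9]
grip_width: 92.1
t 1.77 pos [ 213.  -479.7  387.8] yawY -10.7 need tool cm [  8.77  20.99 -66.28] turn [np.float64(-0.227), np.float64(2.914)] w 92.1 F [ 0.8 -0.9  0.9]
```

```bash
python3 -m handwheel '[[[0,0,0,-0.1135],[0,0,0,-0.1135],[0,1.77,-2.99,0],[0,1.77,-2.99,0],[0,1.77,-2.99,0],[0,1.77,-2.99,0],[0,1.77,-2.99,0],[0,1.77,-2.99,0]]]' 1
python3 -m handwheel '[[[0,1.77,-2.99,0],[0,1.77,-2.99,0],[0,1.77,-2.99,0],[0,1.77,-2.99,0],[0,1.77,-2.99,0],[0,1.77,-2.99,0],[0,1.77,-2.99,0],[0,1.77,-2.99,0]]]' 1
python3 -c "
from h import *
go([542.5,132.5,120],2.3)"
```

```text
time: 2.43
tool_pos: [313.5, -295.4, 386.8]
tcp_rot: [0.681, 1.57, -0.856]
contact_force: [1.1, 0.1, -0.2]
grip_width: 92.0
time: 3.1
tool_pos: [446.9, -51.3, 386.9]
tcp_rot: [0.992, 1.57, -0.544]
contact_force: [-0.6, -0.6, 0.3]
grip_width: 91.7
t 3.1 pos [446.9 -51.3 386.9] yawY 2.0 need tool cm [ 26.69  10.17 -18.05] turn [np.float64(-0.006), np.float64(3.136)] w 91.7 F [-0.6 -0.6  0.3]
```

```bash
python3 -m handwheel '[[[2,1.7,-3,0],[2,1.7,-3,0],[2,1.7,-3,0],[2,1.7,-3,0],[2,1.7,-3,0],[2,1.7,-3,0],[3.5,0,0,0],[3.5,0,0,0]]]' 1
python3 -c "
from h import *
go([542.5,132.5,14],2.3)"
```

```text
time: 3.77
tool_pos: [543.1, 132.3, 195.6]
tcp_rot: [1.651, 1.569, 0.117]
contact_force: [-0.1, -0.2, -0.2]
grip_width: 92.0
t 3.77 pos [543.1 132.3 195.6] yawY 2.1 need tool cm [18.16 -0.09 -0.02] turn [np.float64(-0.003), np.float64(3.139)] w 92.0 F [-0.1 -0.2 -0.2]
```

```bash
python3 -m handwheel '[[[3.3,0,0,0],[3.3,0,0,0],[3.3,0,0,0],[3.3,0,0,0],[3,0,0,0],[1.9,0,0,0],[0,0,0,0]]]' 1
python3 -c "
from h import *
go([542.5,132.5,14],2.3)
shot('scene','s1');shot('top','t1')
a=cv2.imread('pics/top_chk.png')
s=cv2.imread('pics/s1.png')[140:300,230:430];t=cv2.imread('pics/t1.png')[120:280,170:370]
cv2.imwrite('pics/z2.png',np.hstack([cv2.resize(s,(400,320)),cv2.resize(t,(400,320))]))"
```

```text
time: 4.35
tool_pos: [539.4, 129.9, 11.6]
tcp_rot: [-1.494, 1.563, -3.03]
contact_force: [-0.2, -0.1, 0.5]
grip_width: 91.9
t 4.35 pos [539.4 129.9  11.6] yawY 1.9 need tool cm [-0.25  0.32 -0.24] turn [np.float64(-0.006), np.float64(3.135)] w 91.9 F [-0.2 -0.1  0.5]
```

View pics/z2.png

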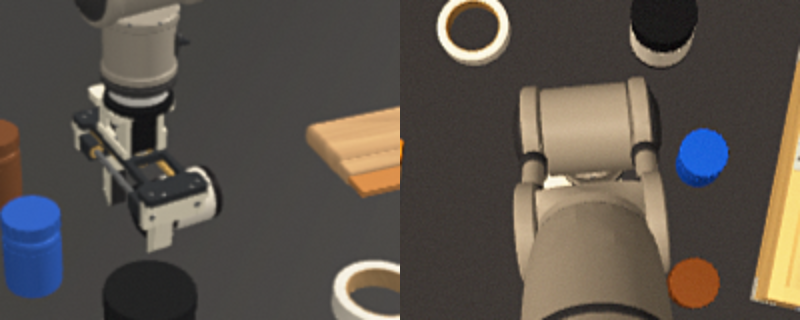

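```bash
python3 -m handwheel '[[[0,0.3,-0.25,0],[0,0,0,0],[0,0,0,0],[0,0,0,0],[0,0,0,0],[0,0,0,0],[0,0,0,0],[0,0,0,0]]]' 0
python3 -c "
from h import *
go([542.5,132.5,14],2.3)"
python3 -m handwheel '[[[-0.6,0,0,0],[-0.6,0,0,0],[-0.6,0,0,0],[-0.6,0,0,0],[-0.6,0,0,0],[0,0,0,0]]]' 0
python3 -c "
from h import *
go([542.5,132.5,14],2.3)
shot('scene','s2')
s=cv2.imread('pics/s2.png')[140:300,230:430]
cv2.imwrite('pics/z3.png',cv2.resize(s,(800,600)))"
```

```text
time: 5.12
tool_pos: [545.4, 132.9, 16.2]
tcp_rot: [1.546, 1.57, 0.01]
contact_force: [-1.4, 0.1, 5.9]
grip_width: 61.0
t 5.12 pos [545.4 132.9  16.2] yawY 1.9 need tool cm [ 0.22 -0.29  0.03] turn [np.float64(-0.006), np.float64(3.135)] w 61.0 F [-1.4  0.1  5.9]
time: 5.62
tool_pos: [546.0, 133.0, 47.2]
tcp_rot: [1.605, 1.568, 0.069]
contact_force: [0.2, 0.3, -2.1]
grip_width: 60.6
t 5.62 pos [546.  133.   47.2] yawY 1.9 need tool cm [ 3.32 -0.36  0.03] turn [np.float64(-0.006), np.float64(3.135)] w 60.6 F [ 0.2  0.3 -2.1]
```

View pics/z3.png

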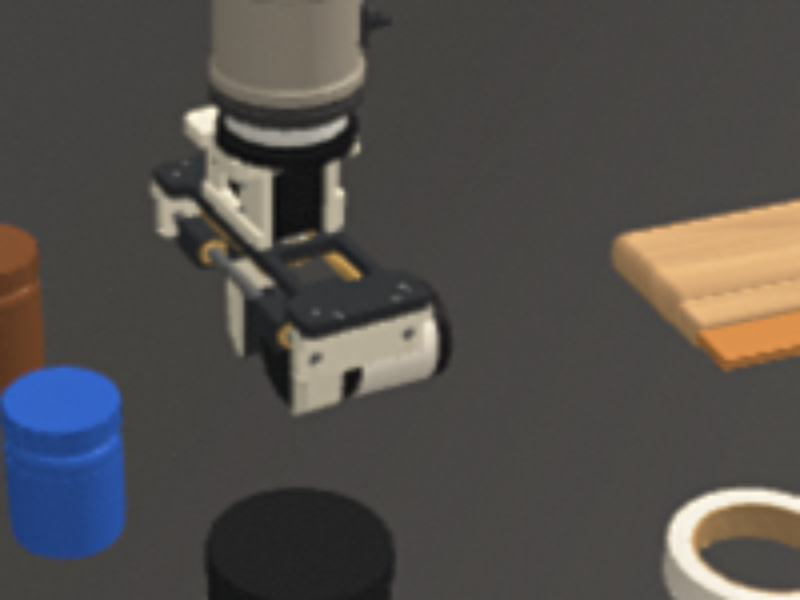

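```bash
cat >> h.py <<'E'
def jar(n,d,y0=125,y1=250,x0=490,x1=600,z1=60):
    P=cloud(n,d).reshape(-1,3);m=(P[:,0]>x0)&(P[:,0]<x1)&(P[:,1]>y0)&(P[:,1]<y1)&(P[:,2]>4)&(P[:,2]<z1+60)
    P=P[m]
    for a in range(int(y0),int(y1),10):
        q=P[(P[:,1]>=a)&(P[:,1]<a+10)]
        if len(q)>5: print(a,len(q),'x',np.round(q[:,0].min()),np.round(q[:,0].max()),'z',np.round(np.percentile(q[:,2],[1,50,99]),1))
E
python3 -c "
from h import *
jar('scene',np.load('pics/s2.npy'))
o=bot.get_obs();print(o['contact_force'],o['moment'])"
```

```text
125 172 x 495.0 598.0 z [  4.3  60.2 113.7]
135 59 x 512.0 596.0 z [  4.3  71.6 101.9]
145 8 x 505.0 595.0 z [ 4.2 69.6 80.6]
155 25 x 570.0 577.0 z [45.2 57.2 66.9]
165 29 x 556.0 579.0 z [14.8 57.1 67.6]
175 37 x 527.0 578.0 z [ 4.3 55.4 67.7]
185 29 x 564.0 597.0 z [ 4.6 55.6 67.8]
195 34 x 544.0 576.0 z [ 4.1 56.1 67.7]
205 47 x 554.0 575.0 z [18.7 60.8 80.5]
215 70 x 541.0 575.0 z [28.  70.8 90.3]
225 14 x 546.0 571.0 z [57.6 77.2 87.3]
[ 0.57447321 -0.42199607 -3.41515254] [-0.14876468 -0.08207214 -0.00850244]
```

```bash
python3 -m handwheel '[[[0.7,0,0,0],[0.7,0,0,0],[0.7,0,0,0],[0,0,0,0],[0,0,0,0]]]' 0.66
python3 -c "
from h import *
go([542.5,132.5,14],2.3);o=bot.get_obs();print(o['contact_force'],o['moment'],o['grip_width'])"
python3 -m handwheel '[[[0,0,0,0],[0,0,0,0],[0,0,0,0]]]' 0.67
python3 -c "
from h import *
o=bot.get_obs();print(o['contact_force'],o['moment'],o['grip_width'])"
```

```text
time: 6.08
tool_pos: [544.5, 132.8, 23.5]
tcp_rot: [-1.465, 1.568, -3.002]
contact_force: [0.3, 0.4, -2.1]
grip_width: 61.2
t 6.08 pos [544.5 132.8  23.5] yawY 1.9 need tool cm [ 0.95 -0.2   0.02] turn [np.float64(-0.006), np.float64(3.135)] w 61.2 F [ 0.3  0.4 -2.1]
[ 0.26005871  0.43298411 -2.11100594] [-0.16572265 -0.06631668  0.0006229 ] 61.17245899188914
time: 6.33
tool_pos: [545.4, 132.9, 24.9]
tcp_rot: [1.496, 1.57, -0.041]
contact_force: [-0.3, 0.1, -2.9]
grip_width: 61.0
[-0.34503499  0.13989051 -2.94805454] [-0.16939869 -0.06934349  0.01659317] 60.9653544033142
```

```bash
cat > st.py <<'E'
from h import *
o=bot.get_obs();print(np.round(o['time'],2),np.round(o['contact_force'],2),np.round(o['moment'],3),round(o['grip_width'],2))
E
for f in 1; do :; done
python3 -m handwheel '[[[0,0,0,0],[0,0,0,0]]]' 0.674 >/dev/null; python3 st.py
python3 -m handwheel '[[[0,0,0,0],[0,0,0,0]]]' 0.678 >/dev/null; python3 st.py
python3 -m handwheel '[[[0,0,0,0],[0,0,0,0]]]' 0.682 >/dev/null; python3 st.py
```

```text
6.5 [-0.39 -0.35 -1.56] [ 0.043 -0.102  0.006] 62.1
6.67 [-0.79  0.3  -0.28] [-0.005 -0.147 -0.046] 61.99
6.83 [-0.62  0.61 -0.86] [-0.057 -0.093 -0.018] 62.57
```

```bash
python3 -c "
from h import *
p,d=shot('scene','s3');jar('scene',d);go([0,0,0])
s=cv2.imread('pics/s3.png')[140:300,230:430]
cv2.imwrite('pics/z4.png',cv2.resize(s,(800,600)))"
```

```text
125 220 x 508.0 597.0 z [  4.8  35.7 117.2]
135 66 x 510.0 599.0 z [  4.2  53.4 118. ]
145 22 x 564.0 595.0 z [  6.  114.8 119.7]
155 36 x 546.0 577.0 z [ 10.1  30.7 108. ]
165 41 x 567.0 577.0 z [ 5.  29.9 40.5]
175 32 x 570.0 577.0 z [15.7 31.2 43.3]
185 36 x 565.0 577.0 z [11.6 31.8 41.7]
195 32 x 564.0 579.0 z [10.5 30.6 42.3]
205 44 x 565.0 574.0 z [16.  36.4 53.2]
215 50 x 558.0 585.0 z [ 4.9 40.8 58.8]
t 6.88 pos [545.4 132.9  24.9] yawY 1.9 need tool cm [  2.46 -54.96  11.43] turn None w 62.5 F [-0.6 -0.5 -0.4]
```

View pics/z4.png

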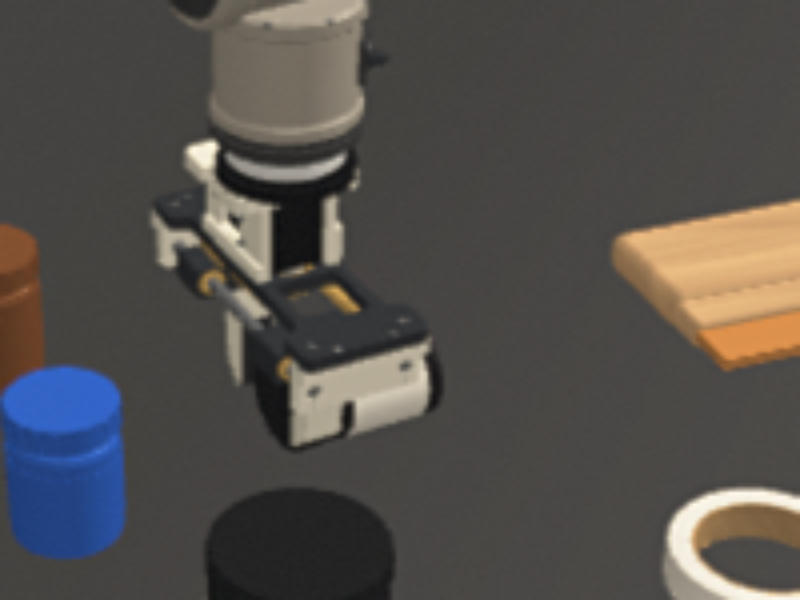

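```bash
python3 -m handwheel '[[[0.6,0,0,0],[0.6,0,0,0],[0,0,0,0],[0,0,0,0]]]' 0.72 >/dev/null; python3 st.py
python3 -m handwheel '[[[0,0,0,0],[0,0,0,0],[0,0,0,0]]]' 0.672 >/dev/null; python3 st.py
python3 -m handwheel '[[[-0.3,0,-0.11,0],[-0.3,0,-0.12,0],[-0.29,0,-0.13,0],[-0.29,0,-0.14,0]]]' 0.672 ; python3 st.py
```

```text
7.22 [ 0.06 -0.11  0.84] [-0.004 -0.102  0.03 ] 66.26
7.47 [ 0.36  0.29 -1.5 ] [-0.003 -0.182  0.033] 61.78
time: 7.8
tool_pos: [544.9, 138.1, 24.8]
tcp_rot: [-1.279, 1.571, -2.816]
contact_force: [-0.2, 0.6, -0.7]
grip_width: 61.9
7.8 [-0.2   0.6  -0.69] [ 0.051 -0.034 -0.02 ] 61.9
```

```bash
python3 -m handwheel '[[[-0.28,0,-0.15,0],[-0.28,0,-0.16,0],[-0.27,0,-0.17,0],[-0.27,0,-0.18,0]]]' 0.672 ; python3 st.py
python3 -c "
from h import *
p,d=shot('scene','s4');jar('scene',d)
s=cv2.imread('pics/s4.png')[140:300,230:430]
cv2.imwrite('pics/z5.png',cv2.resize(s,(800,600)))"
```

```text
time: 8.13
tool_pos: [544.8, 144.7, 35.8]
tcp_rot: [0.641, 1.571, -0.896]
contact_force: [0.4, 0.6, -2.2]
grip_width: 61.8
8.13 [ 0.4   0.57 -2.24] [ 0.019 -0.079 -0.008] 61.84
125 86 x 491.0 584.0 z [  4.8  67.1 118. ]
135 255 x 508.0 597.0 z [ 27.6  50.9 104. ]
145 47 x 508.0 597.0 z [22.5 65.2 91.3]
155 10 x 575.0 593.0 z [ 8.3 56.2 69.7]
165 30 x 545.0 577.0 z [ 22.1  45.9 117.4]
175 35 x 566.0 577.0 z [11.6 43.4 53.2]
185 42 x 565.0 575.0 z [20.7 39.7 54. ]
195 40 x 561.0 600.0 z [ 4.4 36.8 52. ]
205 51 x 562.0 589.0 z [ 4.4 35.  51.7]
215 51 x 559.0 576.0 z [ 5.7 36.6 53.8]
225 49 x 554.0 573.0 z [21.  46.6 58.5]
235 6 x 554.0 567.0 z [ 6.1 51.8 56.5]
```

View pics/z5.png

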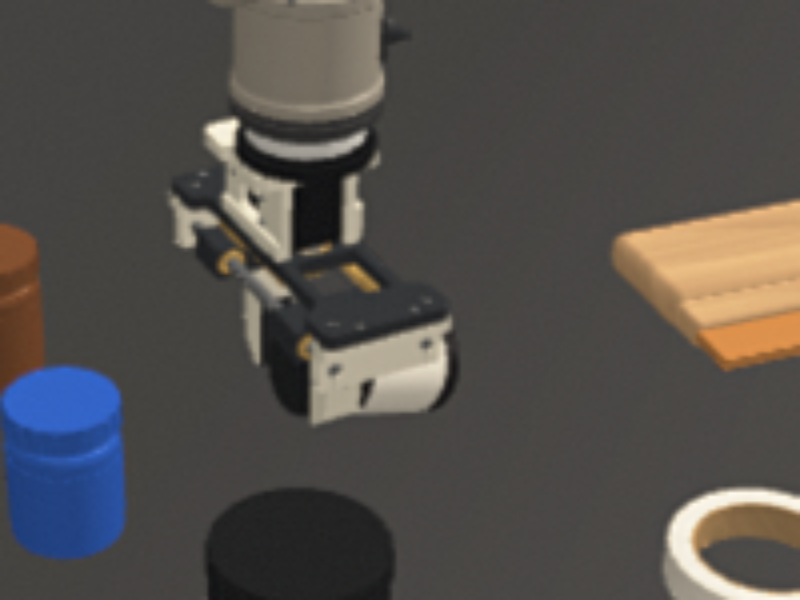

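```bash
python3 -m handwheel '[[[-0.26,0,-0.19,0],[-0.25,0,-0.2,0],[-0.24,0,-0.21,0],[-0.24,0,-0.22,0],[-0.23,0,-0.23,0],[-0.22,0,-0.24,0],[-0.21,0,-0.24,0],[-0.2,0,-0.25,0]]]' 0.672 ; python3 st.py
python3 -c "
from h import *
p,d=shot('scene','s5');jar('scene',d,135,260)
s=cv2.imread('pics/s5.png')[140:300,230:430]
cv2.imwrite('pics/z6.png',cv2.resize(s,(800,600)))"
```

```text
time: 8.85
tool_pos: [544.2, 162.5, 54.2]
tcp_rot: [0.351, 1.571, -1.186]
contact_force: [0.0, -0.1, -1.3]
grip_width: 61.8
8.85 [ 0.01 -0.1  -1.27] [-0.069 -0.084 -0.031] 61.83
145 217 x 493.0 594.0 z [ 10.9  65.4 103.6]
155 178 x 507.0 599.0 z [  4.4  74.6 118.2]
165 51 x 496.0 595.0 z [ 24.6  81.9 110.2]
175 22 x 553.0 593.0 z [10.  41.6 84.6]
185 60 x 520.0 594.0 z [ 4.1 49.5 72.7]
195 65 x 550.0 580.0 z [ 4.2 51.1 71.2]
205 74 x 549.0 599.0 z [ 4.5 45.  68.7]
215 80 x 558.0 598.0 z [ 6.4 42.4 67.6]
225 57 x 560.0 575.0 z [14.7 42.2 63.2]
235 50 x 554.0 573.0 z [28.6 46.5 60.4]
245 19 x 545.0 565.0 z [40.  48.2 56. ]
```

View pics/z6.png

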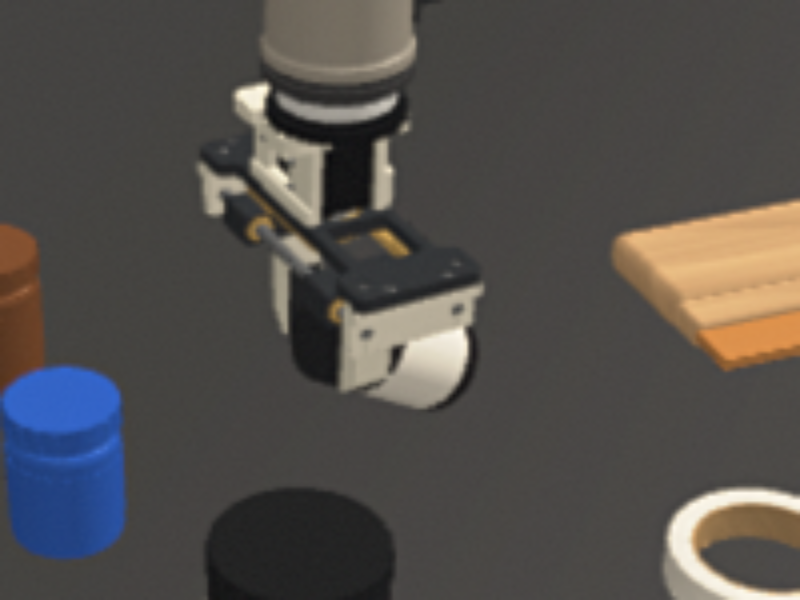

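```bash
python3 -m handwheel '[[[-0.19,0,-0.26,0],[-0.19,0,-0.26,0],[-0.18,0,-0.27,0],[-0.17,0,-0.28,0],[-0.16,0,-0.28,0],[-0.15,0,-0.29,0],[-0.14,0,-0.29,0],[-0.13,0,-0.3,0]]]' 0.672 ; python3 st.py
python3 -m handwheel '[[[-0.12,0,-0.3,0],[-0.11,0,-0.3,0],[-0.09,0,-0.31,0],[-0.08,0,-0.31,0],[-0.07,0,-0.31,0],[-0.06,0,-0.32,0]]]' 0.672 ; python3 st.py
python3 -c "
from h import *
p,d=shot('scene','s6');jar('scene',d,165,290)
s=cv2.imread('pics/s6.png')[140:300,230:430]
cv2.imwrite('pics/z7.png',cv2.resize(s,(800,600)))"
```

```text
time: 9.57
tool_pos: [543.4, 184.9, 67.2]
tcp_rot: [-0.388, 1.571, -1.924]
contact_force: [-0.4, -0.8, -1.3]
grip_width: 61.9
9.57 [-0.39 -0.79 -1.3 ] [-0.045 -0.07  -0.005] 61.87
time: 10.07
tool_pos: [542.8, 203.3, 72.5]
tcp_rot: [-0.224, 1.571, -1.76]
contact_force: [-0.6, -0.8, -1.8]
grip_width: 62.1
10.07 [-0.6  -0.75 -1.85] [-0.094 -0.032 -0.044] 62.07
175 47 x 529.0 563.0 z [34.5 83.  87.6]
185 237 x 491.0 593.0 z [  4.6  89.  117.6]
195 229 x 497.0 595.0 z [ 13.8  92.3 116.7]
205 111 x 508.0 596.0 z [ 19.4  56.8 117.5]
215 99 x 538.0 590.0 z [  4.7  41.  103.7]
225 99 x 558.0 596.0 z [ 4.4 40.6 82.8]
235 89 x 558.0 576.0 z [11.6 47.8 82.5]
245 69 x 552.0 575.0 z [16.6 44.5 78.1]
255 35 x 549.0 594.0 z [11.3 40.2 61.3]
265 12 x 547.0 564.0 z [26.2 34.3 42.7]
```

View pics/z7.png

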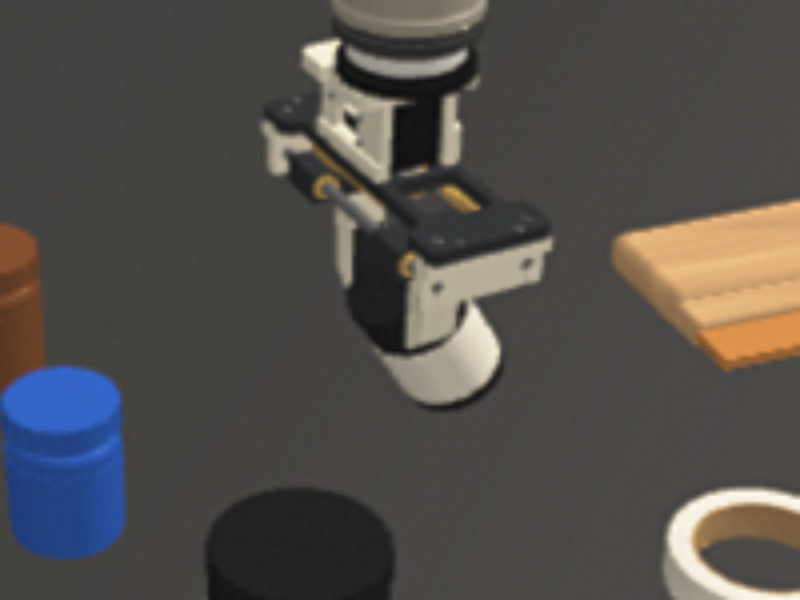

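```bash
python3 -m handwheel '[[[-0.04,0,-0.32,0],[-0.03,0,-0.32,0],[-0.02,0,-0.32,0],[-0.01,0,-0.32,0],[0,0,-0.32,0],[0,0,-0.32,0],[0.02,0,-0.32,0],[0.03,0,-0.32,0]]]' 0.672 ; python3 st.py
python3 -m handwheel '[[[0.04,0,-0.32,0],[0.06,0,-0.32,0],[0.07,0,-0.32,0],[0.08,0,-0.31,0],[0.09,0,-0.31,0],[0.1,0,-0.31,0]]]' 0.672 ; python3 st.py
python3 -c "
from h import *
p,d=shot('scene','s7');jar('scene',d,205,310)
s=cv2.imread('pics/s7.png')[140:300,230:430]
cv2.imwrite('pics/z8.png',cv2.resize(s,(800,600)))"
```

```text
time: 10.78
tool_pos: [541.9, 228.9, 72.8]
tcp_rot: [-0.57, 1.571, -2.106]
contact_force: [-0.1, 0.0, -1.0]
grip_width: 61.9
10.78 [-0.14  0.01 -0.97] [-0.166 -0.1    0.01 ] 61.9
time: 11.28
tool_pos: [541.3, 247.8, 68.6]
tcp_rot: [0.357, 1.571, -1.18]
contact_force: [-1.8, -3.9, 10.2]
grip_width: 62.1
11.28 [-1.78 -3.87 10.22] [-0.694  0.207  0.01 ] 62.05
215 176 x 501.0 590.0 z [ 4.2 46.  94.6]
225 263 x 500.0 570.0 z [ 5.  61.5 98. ]
235 374 x 491.0 595.0 z [  5.9  89.5 116.9]
245 174 x 506.0 592.0 z [  4.6  83.1 114. ]
255 93 x 506.0 591.0 z [  5.   48.4 116.1]
265 42 x 564.0 570.0 z [ 7.  34.7 62.3]
275 6 x 553.0 563.0 z [ 4.8 39.3 47.9]
```

View pics/z8.png

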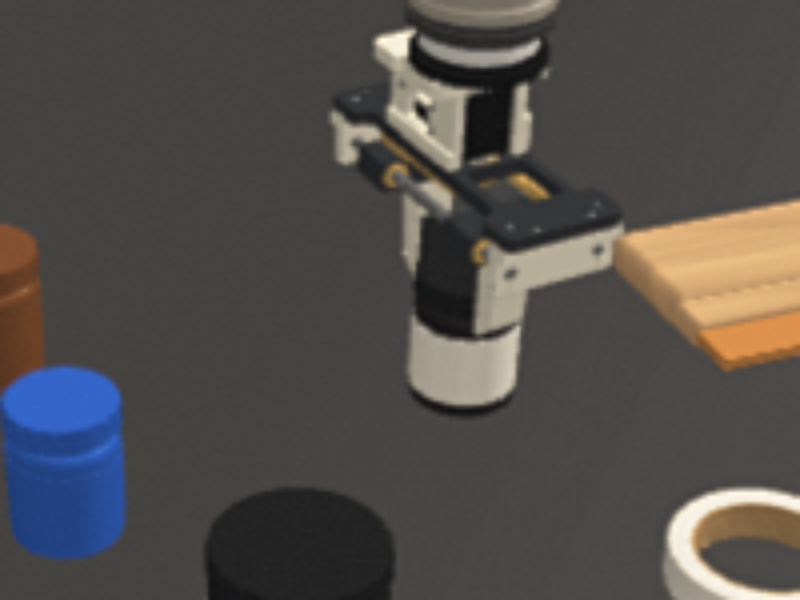

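```bash
python3 -m handwheel '[[[-0.05,0,0.1,0],[0,0,0,0],[0,0,0,0]]]' 0.672 >/dev/null; python3 st.py
python3 -m handwheel '[[[0,0,0,0],[0,0,0,0]]]' 0.68 >/dev/null; python3 st.py
python3 -m handwheel '[[[0,0,0,0],[0,0,0,0],[0,0,0,0],[0,0,0,0]]]' 0.75 ; python3 st.py
python3 -c "
from h import *
p,d=shot('scene','s8');jar('scene',d,205,310)
s=cv2.imread('pics/s8.png')[140:300,230:430]
cv2.imwrite('pics/z9.png',cv2.resize(s,(800,600)))"
```

```text
11.58 [ 0.15 -0.33 -3.11] [ 0.026 -0.095  0.012] 61.54
11.75 [-0.18 -0.02 -0.18] [-0.01   0.016  0.048] 62.33
time: 12.08
tool_pos: [541.5, 246.5, 69.2]
tcp_rot: [1.657, 1.57, 0.12]
contact_force: [-0.0, 0.2, -0.3]
grip_width: 68.7
12.08 [-0.    0.24 -0.27] [-0.012 -0.153 -0.009] 68.66
215 224 x 525.0 570.0 z [ 6.5 51.4 94.8]
225 270 x 492.0 570.0 z [  4.7  63.5 115. ]
235 352 x 491.0 597.0 z [  6.1  89.3 116.5]
245 185 x 503.0 596.0 z [  5.2  89.1 112.7]
255 79 x 504.0 596.0 z [  7.8  45.1 111.3]
265 34 x 562.0 570.0 z [ 4.8 34.5 58.6]
```

View pics/z9.png

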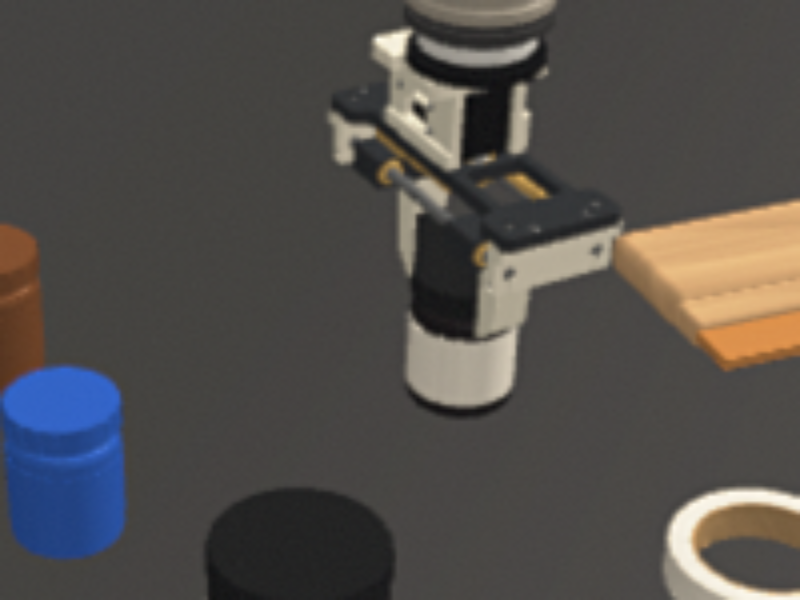

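```bash
cat >> h.py <<'E'
from scipy.optimize import least_squares
def jarfit(f,x0,z0=8,z1=60,rad=55):
    P=cloud('scene',np.load(f'pics/{f}.npy')).reshape(-1,3)
    m=(P[:,2]>z0)&(P[:,2]<z1)&(np.hypot(P[:,0]-x0[0],P[:,1]-x0[1])<rad);P=P[m]
    g=lambda q:np.hypot(P[:,0]-q[0]-q[2]*(P[:,2]-30),P[:,1]-q[1]-q[3]*(P[:,2]-30))-31
    r=least_squares(g,[x0[0],x0[1],0,0],loss='soft_l1',f_scale=2);print('jar centre',np.round(r.x[:2],1),'tilt',np.round(r.x[2:],3),len(P));return r.x
E
python3 -c "
from h import *
jarfit('s8',[541,242]);jarfit('s8',[541,242],z0=12,z1=45,rad=45);go([0,0,0])"
```

```text
jar centre [540.9 251.6] tilt [-0.     0.002] 490
jar centre [541.  251.5] tilt [ 0.024 -0.   ] 303
t 12.13 pos [541.5 246.5  69.1] yawY 1.9 need tool cm [  6.89 -54.95  22.8 ] turn None w 68.6 F [-0.2  0.6  0. ]
```

```bash
python3 -m handwheel '[[[0.5,0,-0.25,0],[0.6,0,-0.25,0],[0,0,0,0]]]' 0.75 
python3 -m handwheel '[[[0,0,0,0],[0,0,0,0],[0,0,0,0],[0,0,0,0]]]' 0 ; python3 st.py
python3 -m handwheel '[[[-1,0,0,0],[-2.5,0,0,0.121],[-2.5,0,0,0.121],[-3,0,0,0],[-3,0,0,0],[-3,0,0,0],[-3,0,0,0],[0,0,0,0]]]' 0 ; python3 st.py
python3 -c "
from h import *
p,d=shot('scene','s9')
go([630.4,-218.3,240],-12)
s=cv2.imread('pics/s9.png')[60:300,230:430]
cv2.imwrite('pics/z10.png',cv2.resize(s,(500,600)))"
```

```text
time: 12.38
tool_pos: [540.3, 251.8, 56.4]
tcp_rot: [-1.33, 1.569, -2.866]
contact_force: [0.4, 0.6, 0.1]
grip_width: 68.9
time: 12.72
tool_pos: [541.0, 251.4, 57.7]
tcp_rot: [-1.12, 1.57, -2.657]
contact_force: [-0.2, 0.6, -2.8]
grip_width: 61.5
12.72 [-0.18  0.6  -2.8 ] [ 0.007 -0.085 -0.008] 61.54
time: 13.38
tool_pos: [543.6, 252.3, 245.9]
tcp_rot: [2.082, 1.558, 0.304]
contact_force: [1.1, 0.0, -1.1]
grip_width: 61.5
13.38 [ 1.1   0.02 -1.1 ] [ 0.005 -0.173 -0.05 ] 61.55
t 13.43 pos [542.6 252.  242.5] yawY -11.9 need tool cm [ 0.21 18.3  44.21] turn [np.float64(0.001), np.float64(-3.14)] w 61.3 F [-0.6  0.8 -3.3]
```

View pics/z10.png

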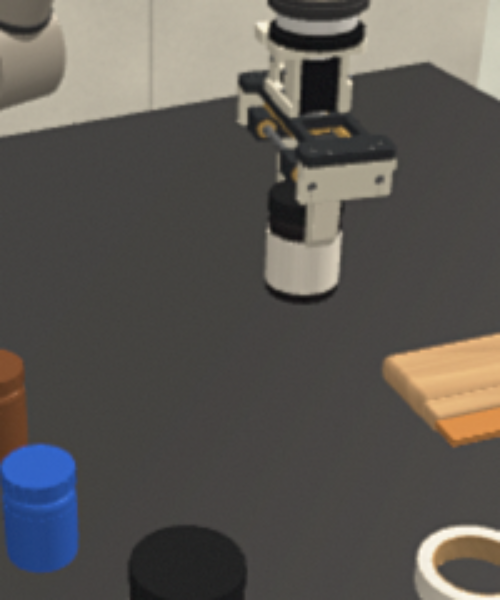

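```bash
python3 -m handwheel '[[[0,0.5,1.1,0],[0,0.9,2.2,0],[0,1.1,2.7,0],[0,1.1,2.7,0],[0,1.1,2.7,0],[0,1.1,2.7,0],[0,1.1,2.7,0],[0,1.1,2.7,0]]]' 0 
python3 -m handwheel '[[[0,1.1,2.7,0],[0,1.1,2.7,0],[0,1.1,2.7,0],[0,1.1,2.7,0],[0,1.1,2.7,0],[0,1.1,2.7,0],[0,1.1,2.7,0],[0,1.1,2.7,0]]]' 0
python3 -c "
from h import *
go([630.4,-218.3,240],-12)"
```

```text
time: 14.1
tool_pos: [578.1, 42.0, 236.1]
tcp_rot: [-1.315, 1.567, -3.094]
contact_force: [0.4, 0.2, -2.9]
grip_width: 61.5
time: 14.77
tool_pos: [619.4, -187.3, 235.9]
tcp_rot: [-1.688, 1.567, 2.816]
contact_force: [-0.3, -0.2, -3.2]
grip_width: 61.6
t 14.77 pos [ 619.4 -187.3  235.9] yawY -11.9 need tool cm [-0.42  1.71  2.81] turn [np.float64(0.001), np.float64(-3.141)] w 61.6 F [-0.3 -0.2 -3.2]
```

```bash
python3 -m handwheel '[[[0,0.9,1.7,0],[0,0.5,0.9,0],[0,0.2,0.4,0],[0,0,0,0],[0,0,0,0],[0,0,0,0]]]' 0 
python3 -c "
from h import *
go([630.4,-218.3,71],-12)
p,d=shot('scene','s10');shot('top','t10')
a=cv2.imread('pics/s10.png')[60:360,20:320];b=cv2.imread('pics/t10.png')[60:360,260:560]
cv2.imwrite('pics/z11.png',np.hstack([cv2.resize(a,(400,400)),cv2.resize(b,(400,400))]))"
```

```text
time: 15.27
tool_pos: [630.0, -216.5, 238.0]
tcp_rot: [-2.254, 1.57, 2.251]
contact_force: [0.4, -0.0, -3.2]
grip_width: 61.8
t 15.27 pos [ 630.  -216.5  238. ] yawY -11.8 need tool cm [16.7   0.08  0.17] turn [np.float64(0.003), np.float64(-3.139)] w 61.8 F [ 0.4 -0.  -3.2]
```

View pics/z11.png

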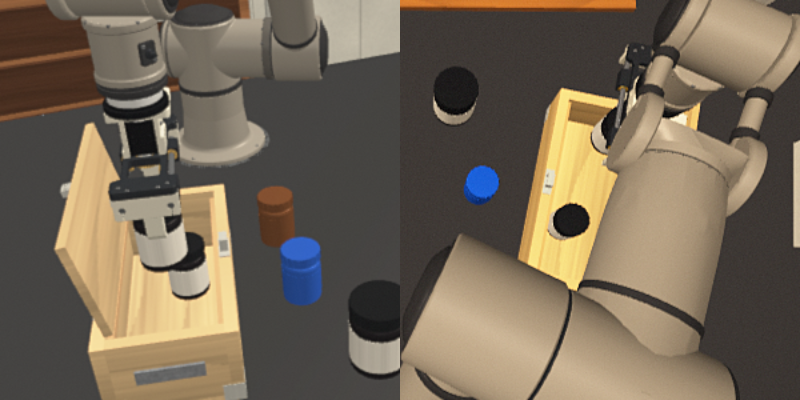

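```bash
python3 -c "
from h import *
np.set_printoptions(precision=0,suppress=True)
C=np.concatenate([w2c(cloud(n,np.load(f'pics/{f}.npy'))).reshape(-1,3) for n,f in(('scene','s10'),('top','t10'))])
for y in range(-260,100,20):
  q=C[(abs(C[:,0]-60)<170)&(C[:,1]>=y)&(C[:,1]<y+20)&(C[:,2]>285)]
  if len(q):print(y,len(q),np.percentile(q[:,2],[1,10,50,100]),'x',q[:,0].min(),q[:,0].max())
o=bot.get_obs();print(o['joint_positions'])
"
```

```text
-80 3 [555. 556. 560. 567.] x 109.30724830553571 111.94184256247047
-60 1021 [520. 533. 571. 604.] x 17.080139594282734 121.87147154805372
-40 3138 [315. 413. 572. 605.] x -48.18460300770988 180.92031979076899
-20 5496 [310. 348. 562. 614.] x -107.83238464215971 181.66135777008594
0 5343 [303. 347. 527. 618.] x -109.87087736212163 182.08899604564573
20 5925 [311. 331. 514. 631.] x -109.94099832535758 181.39277225831117
40 3946 [311. 343. 580. 635.] x -109.94355449697217 179.60617791693673
60 3675 [523. 553. 583. 635.] x -109.9205198625551 132.02124878849446
80 2284 [535. 555. 598. 630.] x -109.98522130200605 57.051912508986604
[-0.  1.  1.  0.  1. -0.]
```

```bash
python3 -m handwheel '[[[1.5,0.08,0.17,0],[2.5,0,0,0],[2.5,0,0,0],[2.5,0,0,0],[2.5,0,0,0],[2.2,0,0,0],[1.6,0,0,0],[0.5,0,0,0]]]' 0 
python3 -m handwheel '[[[0,0,0,0],[0,0,0,0],[0,0,0,0]]]' 0 
python3 -c "
from h import *
go([630.4,-218.3,70],-12)"
```

```text
time: 16.03
tool_pos: [629.1, -218.2, 77.0]
tcp_rot: [-1.812, 1.566, 2.693]
contact_force: [-0.5, 0.1, -3.0]
grip_width: 61.5
time: 16.28
tool_pos: [631.6, -220.0, 81.9]
tcp_rot: [1.31, 1.568, -0.469]
contact_force: [-0.3, 0.1, -3.6]
grip_width: 61.3
t 16.28 pos [ 631.6 -220.    81.9] yawY -11.9 need tool cm [ 1.19 -0.15 -0.14] turn [np.float64(0.002), np.float64(-3.14)] w 61.3 F [-0.3  0.1 -3.6]
```

```bash
python3 -m handwheel '[[[0.25,0,0,0],[0.25,0,0,0],[0.25,0,0,0],[0.2,0,0,0],[0,0,0,0]]]' 0 ;python3 st.py
python3 -m handwheel '[[[0.1,0,0,0],[0.1,0,0,0],[0,0,0,0]]]' 0; python3 st.py
```

```text
time: 16.7
tool_pos: [630.2, -219.7, 70.0]
tcp_rot: [-1.713, 1.57, 2.791]
contact_force: [0.0, 0.2, -3.4]
grip_width: 61.4
16.7 [ 0.05  0.17 -3.39] [-0.014 -0.048 -0.008] 61.43
time: 16.95
tool_pos: [630.6, -219.8, 69.6]
tcp_rot: [0.962, 1.57, -0.817]
contact_force: [-3.0, 1.8, 4.5]
grip_width: 61.7
16.95 [-2.99  1.76  4.47] [ 0.294  0.655 -0.074] 61.73
```

Contact with the floor. Release gently to a partial opening.

```bash
python3 -m handwheel '[[[-0.1,0,0,0],[0,0,0,0]]]' 0.67; python3 st.py
python3 -m handwheel '[[[0,0,0,0],[0,0,0,0],[0,0,0,0],[0,0,0,0]]]' 0.76 ; python3 st.py
python3 -c "
from h import *
go([630.4,-218.3,70],-12)
p,d=shot('scene','s11');
a=cv2.imread('pics/s11.png')[120:360,40:280]
cv2.imwrite('pics/z12.png',cv2.resize(a,(600,600)))"
```

```text
time: 17.12
tool_pos: [630.8, -219.9, 69.6]
tcp_rot: [1.275, 1.57, -0.503]
contact_force: [-0.1, -0.5, -2.0]
grip_width: 61.8
17.12 [-0.08 -0.48 -2.  ] [-0.032 -0.162 -0.045] 61.79
time: 17.45
tool_pos: [630.7, -219.9, 69.6]
tcp_rot: [1.212, 1.57, -0.567]
contact_force: [-0.1, -0.2, -0.0]
grip_width: 69.7
17.45 [-0.07 -0.16 -0.05] [ 0.015 -0.069 -0.017] 69.65
t 17.45 pos [ 630.7 -219.9   69.6] yawY -11.9 need tool cm [-0.04 -0.07 -0.15] turn [np.float64(0.001), np.float64(-3.14)] w 69.7 F [-0.1 -0.2 -0. ]
```

View pics/z12.png

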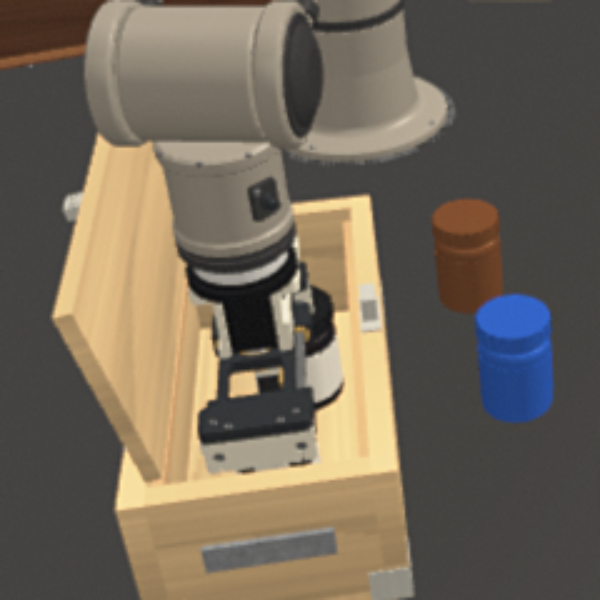

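```bash
python3 -m handwheel '[[[-0.5,0,0,0],[-1,0,0,0],[-2,0,0,0],[-3,0,0,0],[-3.5,0,0,0],[-3.5,0,0,0],[-3.5,0,0,0],[-3.5,0,0,0]]]' 0.76
python3 -m handwheel '[[[-3.5,0,0,0],[-3,0,0,0],[0,-2,1.9,0],[0,-2,1.9,0],[0,-2,1.9,0],[0,-2,1.9,0],[0,-2,1.9,0],[0,-2,1.9,0]]]' 0
python3 -c "
from h import *
o,p,M,a=tool();print(w2c(p))
go(c2w([-70,-150,345.]),-12)
p,d=shot('scene','s12')
a=cv2.imread('pics/s12.png')[60:360,40:340]
cv2.imwrite('pics/z13.png',cv2.resize(a,(600,600)))"
```

```text
time: 18.17
tool_pos: [630.3, -219.6, 277.8]
tcp_rot: [1.302, 1.569, -0.476]
contact_force: [0.9, 0.3, 0.5]
grip_width: 70.0
time: 18.83
tool_pos: [488.3, -306.9, 340.8]
tcp_rot: [1.044, 1.569, -0.735]
contact_force: [0.2, -0.8, 0.3]
grip_width: 20.9
[ -35.57158381 -111.20307562  340.81032011]
t 18.83 pos [ 488.3 -306.9  340.8] yawY -11.9 need tool cm [-0.42 -3.45  3.87] turn [np.float64(0.002), np.float64(-3.14)] w 20.9 F [ 0.2 -0.8  0.3]
```

View pics/z13.png

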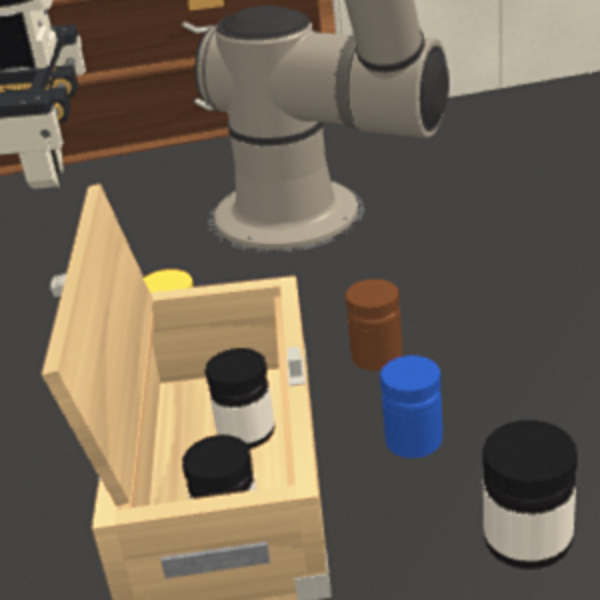

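```bash
python3 -m handwheel '[[[0,-1.7,1.9,0],[0,-1.7,2,0],[0,0,0,0],[2.5,0,0,0],[2.5,0,0,0],[2.5,0,0,0],[2.5,0,0,0],[0,0,0,0]]]' 0
python3 -c "
from h import *
p,d=shot('scene','s12b');C=w2c(cloud('scene',d));im=cv2.imread('pics/s12b.png')
m=(C[...,2]>98)&(C[...,2]<112)&(C[...,0]>30)&(C[...,0]<150)&(abs(C[...,1])<70)&(im.max(2)<60)
B=C[m];print('ink top',len(B),np.round(B.mean(0),1),cv2.minEnclosingCircle(B[:,:2].astype(np.float32)),B[:,2].min(),B[:,2].max())
o,p,M,a=tool();print(w2c(p));go(c2w([-70,-130,240.]),-12)"
```

```text
time: 19.55
tool_pos: [447.0, -335.7, 235.5]
tcp_rot: [-2.166, 1.563, 2.338]
contact_force: [0.7, -0.1, -0.4]
grip_width: 0.7
ink top 631 [ 91.2   4.  104.6] ((88.27079772949219, 3.9605634212493896), 31.561128616333008) 98.00031959868227 108.31229525417632
[ -68.9402243  -148.63925713  238.25277674]
t 19.6 pos [ 447.9 -336.6  238.3] yawY -11.9 need tool cm [-0.17 -0.1  -1.86] turn [np.float64(0.002), np.float64(-3.14)] w 0.4 F [ 0.1 -0.5  0.7]
```

```bash
python3 -m handwheel '[[[-0.3,0,-1.6,0],[-0.3,0,-1.6,0],[-0.3,0,-1.6,0],[-0.3,0,-1.6,0]]]' 0; python3 st.py
python3 -m handwheel '[[[0.2,0,-1.6,0],[0.2,0,-1.6,0],[0.6,0,-1.5,0],[0.6,0,-1.5,0]]]' 0; python3 st.py
python3 -c "
from h import *
o,p,M,a=tool();print(w2c(p));shot('scene','s13')
a=cv2.imread('pics/s13.png')[60:360,40:340]
cv2.imwrite('pics/z14.png',cv2.resize(a,(600,600)))"
```

```text
time: 19.93
tool_pos: [462.4, -274.9, 254.2]
tcp_rot: [0.846, 1.566, -0.933]
contact_force: [-0.5, -5.1, -3.3]
grip_width: 0.8
19.93 [-0.47 -5.11 -3.31] [-0.789  0.075  0.006] 0.78
time: 20.27
tool_pos: [475.8, -214.1, 239.0]
tcp_rot: [1.078, 1.564, -0.7]
contact_force: [-0.7, -3.8, -0.1]
grip_width: 0.5
20.27 [-0.66 -3.79 -0.09] [-0.655  0.01  -0.015] 0.5
[-67.07018791 -23.04252018 238.96152523]
```

View pics/z14.png

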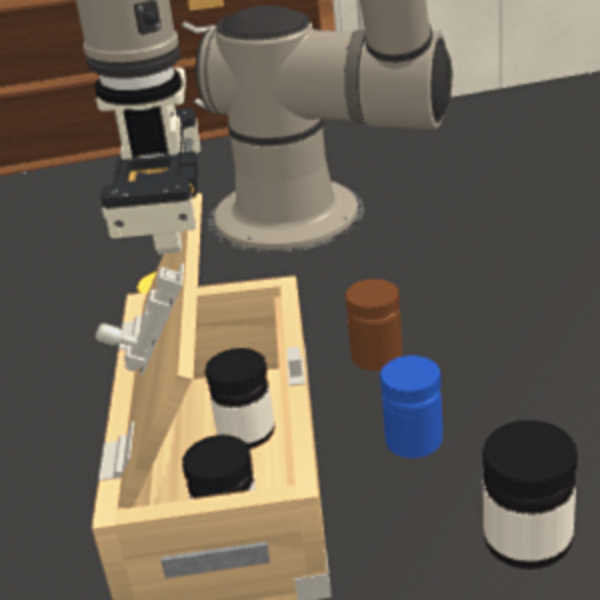

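```bash
python3 -m handwheel '[[[1.2,0,-1.3,0],[1.3,0,-1.3,0],[1.3,0,-1,0],[1.3,0,-1,0]]]' 0; python3 st.py
python3 -m handwheel '[[[1.5,0,-0.6,0],[1.5,0,-0.6,0],[1.1,0,-0.2,0],[1,0,-0.2,0]]]' 0; python3 st.py
python3 -c "
from h import *
o,p,M,a=tool();print(w2c(p));shot('scene','s14')
a=cv2.imread('pics/s14.png')[60:360,40:340]
cv2.imwrite('pics/z15.png',cv2.resize(a,(600,600)))"
```

```text
time: 20.65
tool_pos: [485.5, -169.3, 187.0]
tcp_rot: [1.285, 1.565, -0.493]
contact_force: [-0.2, -2.4, 1.6]
grip_width: 0.7
20.65 [-0.24 -2.42  1.59] [-0.327 -0.03  -0.021] 0.71
time: 20.98
tool_pos: [488.4, -153.6, 135.0]
tcp_rot: [1.367, 1.568, -0.411]
contact_force: [0.2, -1.4, 1.5]
grip_width: 0.7
20.98 [ 0.22 -1.43  1.54] [-0.181  0.025 -0.035] 0.75
[-67.30759686  38.7873775  134.96020739]
```

View pics/z15.png

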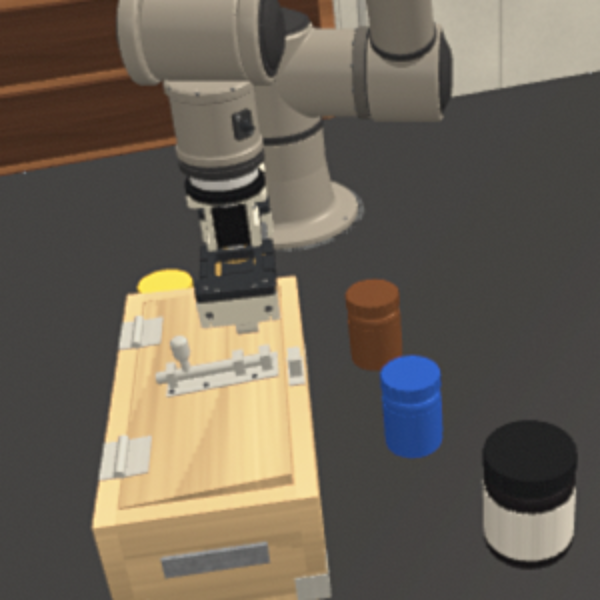

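```bash
python3 -m handwheel '[[[0.4,0,0,0],[0.3,0,0,0],[0.2,0,0,0],[0,0,0,0]]]' 0; python3 st.py
python3 -m handwheel '[[[0.15,0,0,0],[0.1,0,0,0],[0,0,0,0],[0,0,0,0]]]' 0; python3 st.py
```

```text
time: 21.37
tool_pos: [487.6, -154.1, 125.1]
tcp_rot: [1.329, 1.569, -0.45]
contact_force: [-0.1, -0.2, -0.1]
grip_width: 0.1
21.37 [-0.11 -0.21 -0.08] [-0.031 -0.072 -0.006] 0.13
time: 21.7
tool_pos: [487.7, -154.1, 124.9]
tcp_rot: [1.286, 1.568, -0.493]
contact_force: [-6.1, 2.9, 20.7]
grip_width: 0.3
21.7 [-6.12  2.94 20.71] [ 0.503  0.956 -0.006] 0.32
```

```bash
python3 -m handwheel '[[[-0.5,0,0,0],[-2,0,0,0],[-2.5,0,0,0],[-2,0,0.5,0],[0,1.6,2.2,0],[0,1.7,2.3,0],[0,1.7,2.3,0],[0,1.7,2.3,0]]]' 0
python3 -c "
from h import *
o,p,M,a=tool();print(w2c(p));go(c2w([0,-58,195.]),-12)
p,d=shot('scene','s15');m=cam('scene')
for k in bot.spot_point('scene','bolt_knob')+bot.spot_point('scene','bolt_tip'):
  u,v=k['point'];z=d[int(v),int(u)];print(k['conf'],u,v,w2c(world(m,u,v,z)))
  # intersect height plane 169
C=w2c(cloud('scene',d));q=C[(abs(C[...,0])<25)&(abs(C[...,1]+10)<30)&(C[...,2]>156)&(C[...,2]<185)]
print(len(q),q.mean(0),q.min(0),q.max(0))
q=C[(abs(C[...,0])>60)&(abs(C[...,0])<150)&(abs(C[...,1])<60)&(C[...,2]>100)&(C[...,2]<150)];A=np.c_[q,np.ones(len(q))];k=np.linalg.lstsq(A[:,[0,1,3]],q[:,2],rcond=None)[0];print('lid plane',k)
a=cv2.imread('pics/s15.png')[60:360,40:340]
cv2.imwrite('pics/z16.png',cv2.resize(a,(600,600)))"
```

```text
time: 22.37
tool_pos: [533.2, -262.9, 192.5]
tcp_rot: [0.947, 1.57, -0.831]
contact_force: [0.3, 1.0, 0.1]
grip_width: 0.6
[ -0.73802677 -58.84732477 192.54859297]
t 22.37 pos [ 533.2 -262.9  192.5] yawY -11.9 need tool cm [-0.25  0.07 -0.08] turn [np.float64(0.001), np.float64(-3.14)] w 0.6 F [0.3 1.  0.1]
0.86 132.2 232.9 [  4.80289133 -16.00707727 175.74310976]
0.7 176.8 240.7 [  6.01441591  64.62647544 145.66827619]
0.23 306.3 326.3 [189.65450412 281.13540932  50.18303618]
98 [  4.1725302  -17.50567317 169.62493579] [ -7.28173936 -26.51077562 156.56142893] [ 10.44087373  -9.7638692  178.88123695]
lid plane [-2.86370907e-04 -4.39506877e-03  1.26054144e+02]
```

View pics/z16.png

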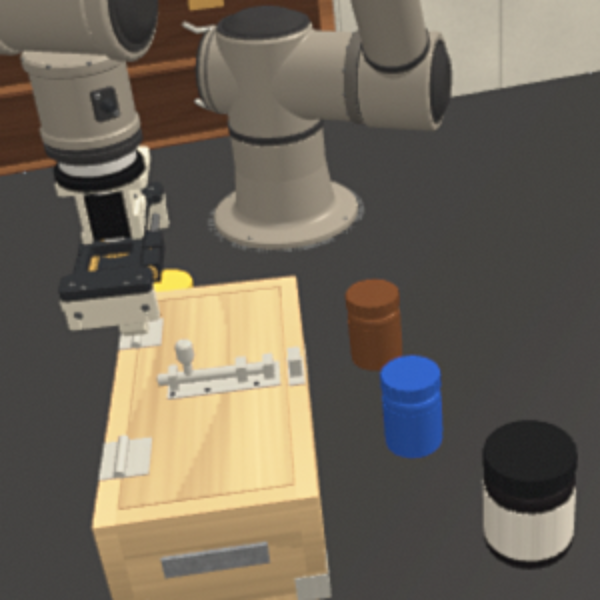

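```bash
python3 -m handwheel '[[[1.2,0,0,0],[1.2,0,0,0],[0.9,0,0,0],[0,0,0,0],[0,0,-1,0],[0,0,-1,0],[0,0,0,0]]]' 0; python3 st.py
python3 -c "
from h import *
o,p,M,a=tool();print(w2c(p))"
python3 -m handwheel '[[[0,0,-0.5,0],[0,0,-0.5,0],[0,0,-0.5,0],[0,0,-0.5,0],[0,0,-0.5,0]]]' 0; python3 st.py
python3 -c "
from h import *
o,p,M,a=tool();print(w2c(p))"
```

```text
time: 23.1
tool_pos: [537.6, -239.9, 159.8]
tcp_rot: [1.56, 1.57, -0.217]
contact_force: [-0.0, 0.1, -0.5]
grip_width: 0.4
23.1 [-0.05  0.15 -0.45] [-0.061 -0.08   0.002] 0.4
[ -1.27833658 -35.47748304 159.83430374]
time: 23.52
tool_pos: [542.6, -217.3, 159.5]
tcp_rot: [1.136, 1.569, -0.643]
contact_force: [-0.6, -3.1, 2.1]
grip_width: 0.2
23.52 [-0.6  -3.14  2.11] [-0.462 -0.057 -0.02 ] 0.2
[ -1.10382103 -12.29445006 159.51176882]
```

```bash
python3 -m handwheel '[[[0,0,-0.4,0],[0,0,-0.4,0],[0,0,-0.3,0],[0,0,-0.2,0],[0,0,0,0]]]' 0; python3 st.py
python3 -c "
from h import *
o,p,M,a=tool();print(w2c(p))"
python3 -m handwheel '[[[0,0,-0.2,0],[0,0,-0.1,0],[0,0,0,0]]]' 0; python3 st.py
python3 -c "
from h import *
o,p,M,a=tool();print(w2c(p))"
```

```text
time: 23.93
tool_pos: [544.7, -207.3, 159.4]
tcp_rot: [0.227, 1.565, -1.552]
contact_force: [-2.4, -12.5, 1.6]
grip_width: 0.3
23.93 [ -2.42 -12.51   1.61] [-2.014  0.295 -0.065] 0.3
[ -1.10473263  -2.11980366 159.3986529 ]
time: 24.18
tool_pos: [544.8, -207.0, 159.5]
tcp_rot: [0.164, 1.562, -1.615]
contact_force: [-4.2, -20.9, 0.6]
grip_width: 0.2
24.18 [ -4.17 -20.92   0.61] [-3.503  0.682 -0.063] 0.22
[ -1.05583891  -1.72748589 159.48477111]
```

```bash
python3 -m handwheel '[[[0,0,0.6,0],[0,0,1.5,0],[-2,0,0.5,0],[-3,0,0,0],[-3,0,0,0],[-3,0,3,0],[-3,0,3,0],[0,0,0,0]]]' 0
python3 -c "
from h import *
p,d=shot('scene','s16');shot('top','t16');m=cam('scene')
for k in bot.spot_point('scene','bolt_knob')[:1]+bot.spot_point('scene','bolt_tip')[:1]:
  u,v=k['point'];z=d[int(v),int(u)];print(k['conf'],u,v,w2c(world(m,u,v,z)))
C=w2c(cloud('scene',d));q=C[(abs(C[...,0])<25)&(abs(C[...,1]-15)<30)&(C[...,2]>156)&(C[...,2]<185)]
print(len(q),q.mean(0),q.min(0),q.max(0))
q=C[(abs(C[...,0])>60)&(abs(C[...,0])<150)&(abs(C[...,1])<60)&(C[...,2]>100)&(C[...,2]<150)];A=np.c_[q,np.ones(len(q))];k=np.linalg.lstsq(A[:,[0,1,3]],q[:,2],rcond=None)[0];print('lid plane',k)
print(bot.get_obs()['tool_pos'],bot.get_obs()['contact_force'])
a=cv2.imread('pics/s16.png')[60:360,40:340]
b=cv2.imread('pics/s16.png')[200:270,90:190]
cv2.imwrite('pics/z17.png',np.hstack([cv2.resize(a,(400,400)),cv2.resize(b,(400,400))]))"
```

```text
time: 24.85
tool_pos: [528.2, -290.0, 303.7]
tcp_rot: [1.027, 1.561, -0.754]
contact_force: [-0.4, -0.0, 0.6]
grip_width: 0.6
0.86 150.0 229.6 [  1.4437755   17.3454851  176.10465497]
0.84 192.8 240.0 [  1.12033015  95.40588591 139.07488037]
99 [  4.36115879  17.65217101 169.70424081] [ -9.1003905    9.26318014 157.46733245] [ 10.59483699  25.65819511 178.93394044]
lid plane [-2.18678117e-04 -4.16410016e-03  1.26035132e+02]
[ 527.43031915 -283.99233703  296.26133926] [-0.98815614  0.04559148 -0.53999603]
```

View pics/z17.png

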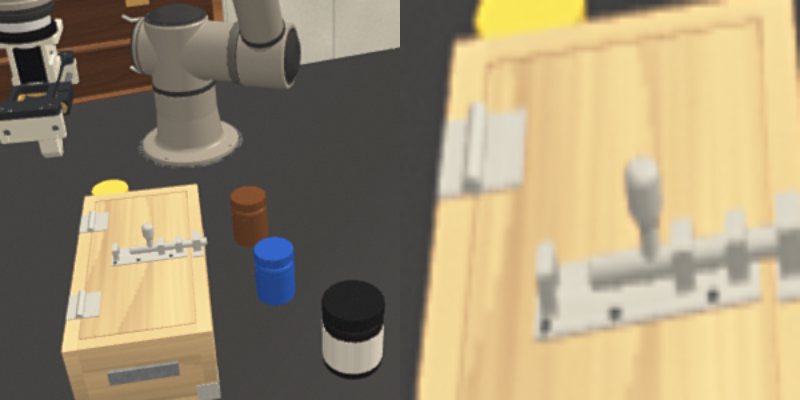

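View pics/t16.png

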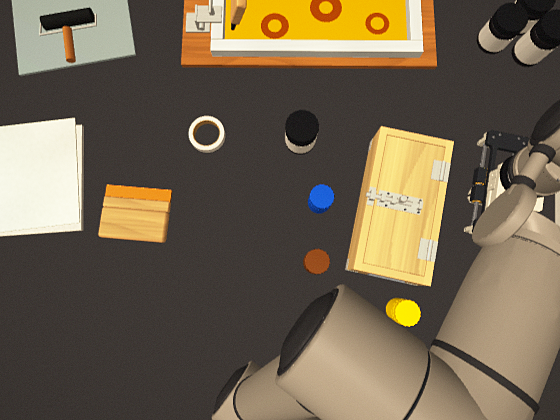

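The knob moved from chest y −18 to +17.5 mm, about 35 mm. The tip shows through the keeper near pixel (193,240) in the scene view. The lid is flat, and in the top view the tub, tape roll and squeegee look unmoved. The arm is clear, so I'm handing in.

```bash
python3 -c "
from plant import bot
print(bot.close_job())"
```

```text
the job is handed in; nothing more can be done
None
```

The job is done and handed in at about 25 s of the 69 s; no verdict is reported.

**What I did**
- **Standing the jar up:** The tool can only turn about its own axis. I gripped the jar lightly at its lid end and led that end round in an arc, so the jar pivoted in the pads with its base on the bench.
- **Into the chest:** I let go of the standing jar and re-gripped it. I then lowered it onto the chest floor at chest (86, 4) mm, about 140 mm from the stored jar, until the wrist felt contact, and released it there.
- **Lid and bolt:** I pushed the lid over and pressed it onto its stop with about 21 N, with the bolt still drawn back about 1 to 2 mm. Shut fingers then pushed the knob until the bolt stopped under about 21 N.

**Last checks**
- **Lid:** flat to about 0.004 rad.
- **Bolt:** knob at chest y = +17.5 mm, so a slide of about 36 mm. The tip measured y = 95 mm, through the keeper.
- **Jars:** both stood with level tops when last seen, before the lid was shut. The lid hides them now, so I could not check them again.
- **Bystanders:** the tub, tape roll and squeegee look unmoved in the top view.
- **Arm:** clear of everything.

**What disagreed**
- **Lid end:** the task says the fallen jar's lid end pointed to the robot's left, but both cameras showed it to the right. I went by the pictures.
- **First attempt:** I had lifted the jar about 10 mm level. When I loosened the grip it slipped back onto the bench, with no visible harm, and I then switched to the arc.

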